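# Set the antenna tilt table on a gauge block stack

## Robot

A 6-joint arm with a two-finger parallel gripper is mounted at the origin on the work surface. World frame = base frame: x ahead of the robot, y to its left, z up, the work surface at z = 0. Lengths are in m, angles in rad, forces in N, time in s.
With the tool pointing down it reaches from about 0.425 to 1.125 m from the base axis. Payload 14.9 kg.
Tool frame: the origin (TCP) lies midway between the tips of the shut fingers; the grasp point (between the pads) lies 19 mm behind it (bot.grip_point_offset is the distance from the TCP to the grasp point, in m); y points along the fingers, z is the direction in which the jaws open and shut, and the axes are right-handed (so a half turn about y gives the same grasp; the last joint's range is limited). The gripper opens to 91 mm and grips with 3 to 60 N. Pads are 32 mm wide; open, the fingers measure 118 mm over their backs; the gripper's body (76 mm by 178 mm) begins 60 mm behind the grasp point.
Start: joints at [-1.38, 0.379, 1.734, -0, 1.028, -0.033], TCP at [0.155, -0.683, 0.214] pointing down, gripper open.
Joint ranges: [-2.77, 2.77], [-0.74, 2.19], [0, 2.66], [-1.06, 4.2], [0.31, 2.87], [-3.08, 3.08]. Speed limits (rad/s): [1.89, 1.89, 2.39, 3.14, 3.14, 3.14].

## Interface

Orientations are given as a unit quaternion [x, y, z, w].
In Python, from cell import readout, camera, workorder, find_in, bot gives the robot as it stands.
- The arm moves only by the tool step_arm, never from a script. Its argument "commands" is a list that holds one entry, the list of rows, each a list of 7 numbers: the opening in per cent of the stroke, from 0 (shut) to 100 (fully open), then the shift along the world's x, y, z in mm, then the turn, a rotation vector about the world's x, y, z in degrees. A call has 1 to 5 rows; each row shifts and turns the commanded pose from where the row before left it; what a row does not reach is not made up. A row lasts 1/8 s, in which the tool goes at most 62.5 mm and 10.7 degrees, less where a joint would pass 70% of its speed; a pose out of reach is approached as far as the arm can. A call is refused whole if a number of a shift passes 62.5 or a number of a turn 10.7, either way. A call with a gripper value outside its range is refused whole. The fingers move at their own pace and stop on an object; "grip_force" is the grip in N (left out, the last holds). Time passes only in rows, so rows that do not move let the fingers close. It gives the time, the measured TCP pose, the force and the opening at its end, in the units of the state.
- readout.observe(): the state, without advancing time (a new reading comes with each control period).
- camera(name): name is "side" or "top"; returns a dict with "frame" (480x640x3 uint8, blue, green, red), "intrinsics" (3x3 intrinsics, pixels), "R" (3x3) and "t" (3): a world point X has camera coordinates R X + t. Camera axes: x right, y down, z forward; pixel columns grow to the right and rows downward; lengths in m; the calibration is good to about 2 mm. A picture is of the moment at which its call begins. There is no depth.
- workorder.sign_off(): hands the job in, once; it reports no verdict.
Trained networks look in the newest picture that a camera, given by its name, has taken for a name from the list of things; names that differ only in an ending like _2 or _b are one class to them, and where a whole thing is asked for, a point or a joint stands for the part that bears it (a point fixed in the world has none). Each returns a list of dicts, best first, with "score" (0 to 1); they miss things now and then, are a little off and sometimes report something else, mostly with a low value. They report only what shows in the picture. A call takes as long as a camera call. They do not tell look-alikes from the thing itself.
- find_in(thing, camera): "centre" ([row, column] in pixels, amid what is visible of it).
The state is a dict: "time_s": time; "qpos": joint angles; "qd": joint speeds; "tau": joint torques, N m; "position": TCP position; "eef_rot": TCP orientation; "force": force on the tool from outside, world axes, zero at the start; "ft_torque": the same for the moment, N m; "finger_gap": finger opening in m.
Only numpy, scipy, OpenCV 4.12 (cv2) and the standard library are available. Lean on these libraries where they do the work, as an engineer would, in place of code of your own. Each camera call takes 0.05 s, during which the arm holds its last target. There are 200 camera calls.

## Task

Set the tilt angle of the test antenna: while the hinged plate of the tilt table is still up, stand the middle-height one of the three steel gauge block stacks upright on the raised square pad of its base, wholly on the pad, and let go. Then lower the plate until its roller rests on top of that stack, and leave it so.

Things in the scene. Friction and masses are not known exactly. Their poses are not given: they have to be found in the camera images.
- tilt_base: Fixed dark steel base, 215 x 130 x 12 mm (x -163 to 53), with a bright pad 56 (x) x 60 (y) mm, its top 15 mm above the bench. Origin at bench level under the pad's centre; z up, x from hinge to pad (roughly away from the robot), y along the hinge. Hinge axis at x = -122, z = 23 mm. Plate's roller: 16 mm diameter, 80 long, under the plate 130 mm from the hinge axis; plate 96 mm wide, 12 thick.
- tilt_plate (a joint): Angle of the aluminium plate above level, rad: 0 = roller on the bare pad, 1.3 to 1.48 at the start (nearly upright), 1.6 at most. Stiff damped hinge: stays where left above 1 rad, a few newtons near the free end fold it down, below 0.6 it sinks slowly by itself. On the middle stack it reads 0.345 (low stack 0.22, tall 0.48).
- plate_edge (a point): Middle of the plate's free edge on its upper face, 148 mm from the hinge axis, about 0.17 m above the bench at the start. The upper face looks to the robot while the plate stands, and lies 20 mm off the line from hinge axis to roller axis. An antenna board 3 mm thick covers it from 10 to 74 mm from the hinge; beyond that it is bare, to push on.
- stack_mid: The middle-height gauge block stack: one solid piece of bright steel, 34 x 34 mm, 44 mm tall, thin dark seams, about 0.4 kg, upright on the bench. Origin at the centre of its underside, z up, x and y square to its sides. The other two look alike but are 28 and 60 mm tall; all three stand left and right of the tilt table, which one where varies.
Things that resemble listed ones, but are neither listed nor needed, are in the scene too. What is shaped like the stack_mid but green or red is not meant.

How it is judged:
On the way:
1. the middle stack stands released on the pad while the plate is still up (above 0.8 rad) (x of stack_mid in the frame of tilt_base between -0.014 and 0.014 m and y of stack_mid in the frame of tilt_base between -0.016 and 0.016 m and z of stack_mid in the frame of tilt_base between 0.01 and 0.02 m and angle between stack_mid's own z axis and vertical below 0.1 rad and contact force between the fingers and stack_mid below 0.1 N and value of joint tilt_plate above 0.8 rad), for 0.2 s.
At the end, for the whole second after the job is handed in: The middle stack stands upright (within 0.1 rad) and released on the pad, its centre within 14 mm (along x of the base) and 16 mm (along y) of the pad's centre, and the plate rests on it: plate angle between 0.315 and 0.385 rad, all at rest (x of stack_mid in the frame of tilt_base between -0.014 and 0.014 m and y of stack_mid in the frame of tilt_base between -0.016 and 0.016 m and z of stack_mid in the frame of tilt_base between 0.01 and 0.02 m and angle between stack_mid's own z axis and vertical below 0.1 rad and contact force between the fingers and stack_mid below 0.1 N and value of joint tilt_plate between 0.315 and 0.385 rad and velocity of joint tilt_plate between -0.05 and 0.05 rad/s and linear speed of stack_mid below 0.02 m/s); the robot touches nothing.
It also fails if it takes over 61 s, if anything falls off the work surface, if the arm or the gripper's body presses on something with over 40 N, if the wrist force passes 120 N, or if a joint passes its speed limit or range.

## Working session

There is one attempt and no reset: what is moved stays moved. The work goes in short steps, Python scripts to look and compute and a tool call to move; the robot and the scene stay as the last step left them, time stands still between calls to the robot, and variables do not carry over. Pictures are saved under pics/ and viewed, about 8 in all and at most 12, crops included, and the job is handed in when it is done.

Besides the shell and the picture viewer there is one more tool, called after "Call:" as name(argument=value, ...) on one line, values as JSON. step_arm: Moves the arm, as the interface text tells. Its arguments: {"type":"object","properties":{"commands":{"type":"array","items":{"type":"array","items":{"type":"array","items":{"type":"number"}}}},"grip_force":{"type":"number"}},"required":["commands"]}

```bash
mkdir -p pics; ls; python3 - <<'E'
from cell import readout, camera, workorder, find_in, bot
import cv2, numpy as np
s=readout.observe();print({k:np.round(v,3).tolist() for k,v in s.items()}, bot.grip_point_offset)
for n in("side","top"):
    c=camera(n);cv2.imwrite(f"pics/{n}0.png",c["frame"])
    print(n,np.round(c["intrinsics"],1).tolist(),np.round(c["R"],4).tolist(),np.round(c["t"],4).tolist(),"cam at",np.round(-c["R"].T@c["t"],3))
    for th in("stack_mid","tilt_base","tilt_plate","plate_edge"):
        print(th,[(np.round(d["centre"],1).tolist(),round(d["score"],2)) for d in find_in(th,n)])
E
```

```text
pics
{'time_s': 0.0, 'qpos': [-1.38, 0.379, 1.735, 0.0, 1.028, -0.033], 'qd': [-0.0, -0.002, 0.001, -0.0, -0.001, 0.001], 'tau': [-0.001, -76.373, -43.438, 0.065, 0.042, -0.0], 'position': [0.155, -0.682, 0.213], 'eef_rot': [-0.079, 0.703, -0.702, 0.079], 'force': [0.08, 0.523, 0.203], 'ft_torque': [0.003, 0.04, 0.018], 'finger_gap': 0.091} 0.0188
side [[579.3, 0.0, 321.6], [0.0, 579.3, 234.0], [0.0, 0.0, 1.0]] [[0.9878, -0.1557, -0.0013], [-0.0977, -0.6133, -0.7838], [0.1213, 0.7743, -0.6211]] [-0.5659, 0.1328, 0.929] cam at [ 0.459 -0.726  0.68 ]
stack_mid [([183.6, 319.1], 0.8), ([158.6, 328.6], 0.8), ([169.2, 285.0], 0.77), ([177.6, 352.2], 0.57)]
tilt_base [([276.1, 305.9], 0.72)]
tilt_plate [([234.8, 280.4], 0.59)]
plate_edge [([234.3, 278.0], 0.58)]
top [[507.1, 0.0, 327.9], [0.0, 507.1, 236.0], [0.0, 0.0, 1.0]] [[-0.0211, -0.9998, 0.003], [-0.9852, 0.0203, -0.1704], [0.1703, -0.0066, -0.9854]] [0.0648, 0.581, 0.9249] cam at [0.416 0.059 1.01 ]
stack_mid [([195.0, 218.4], 0.86), ([227.9, 219.2], 0.79), ([209.3, 173.2], 0.65), ([262.1, 182.5], 0.56)]
tilt_base [([255.4, 359.1], 0.74)]
tilt_plate [([274.2, 351.5], 0.92), ([229.3, 217.4], 0.63)]
plate_edge [([273.5, 354.4], 0.81)]
```

View pics/side0.png

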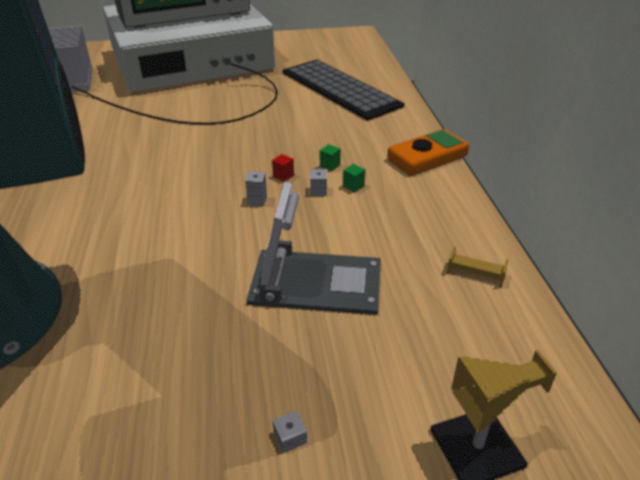

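View pics/top0.png

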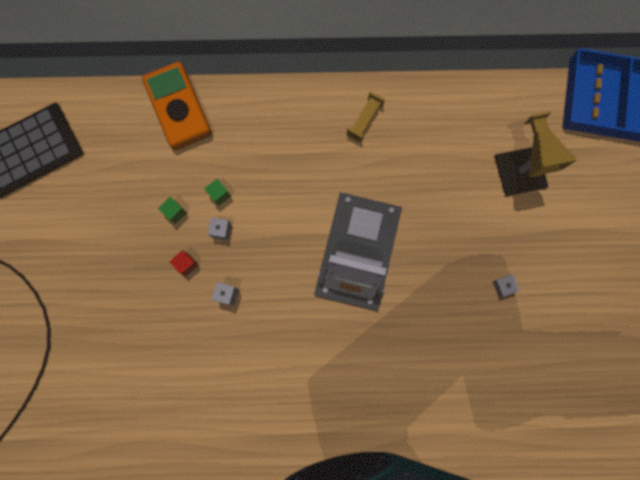

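The side view shows grey stacks near (256,188), (318,182) and (290,430). In the top view they are at (225,294), (219,228) and (506,286), and the pad is at (365,224). Next I crop and enlarge these to measure the heights.

```bash
cat > h.py <<'E'
import cv2, numpy as np
from cell import readout, camera, find_in
def crop(f,u,v,r,s,grid=5):
    a=f[v-r:v+r,u-r:u+r]; a=cv2.resize(a,(s,s),interpolation=cv2.INTER_CUBIC)
    for k in range(0,2*r,10):
        p=k*s//(2*r); cv2.putText(a,str(u-r+k),(p,9),0,.3,(0,0,255)); cv2.line(a,(p,10),(p,14),(0,0,255),1)
        cv2.putText(a,str(v-r+k),(0,p+4),0,.3,(255,0,0)); cv2.line(a,(18,p),(22,p),(255,0,0),1)
    return a
def ray(c,u,v):
    d=c["R"].T@np.linalg.inv(c["intrinsics"])@[u,v,1]; return -c["R"].T@c["t"],d
def atz(c,u,v,z):
    o,d=ray(c,u,v); return o+d*(z-o[2])/d[2]
def proj(c,X):
    p=(np.atleast_2d(X)@c["R"].T+c["t"])@c["intrinsics"].T; return p[:,:2]/p[:,2:]
def tri(c1,p1,c2,p2):
    P=[c["intrinsics"]@np.c_[c["R"],c["t"]] for c in(c1,c2)]
    X=cv2.triangulatePoints(P[0],P[1],np.float64(p1),np.float64(p2))[:,0]; X=X[:3]/X[3]
    return X,proj(c1,X)[0]-p1
E
python3 - <<'E'
from h import *
S=cv2.imread("pics/side0.png");T=cv2.imread("pics/top0.png")
a=np.hstack([crop(S,256,188,25,265),crop(S,318,182,25,265),crop(S,290,430,25,265)])
b=np.hstack([crop(T,225,294,25,265),crop(T,219,228,25,265),crop(T,506,286,25,265)])
cv2.imwrite("pics/c1.png",np.vstack([a,b]))
a=crop(T,358,250,65,590);cv2.imwrite("pics/c2.png",a)
E
```

```text
(no output)
```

View pics/c1.png

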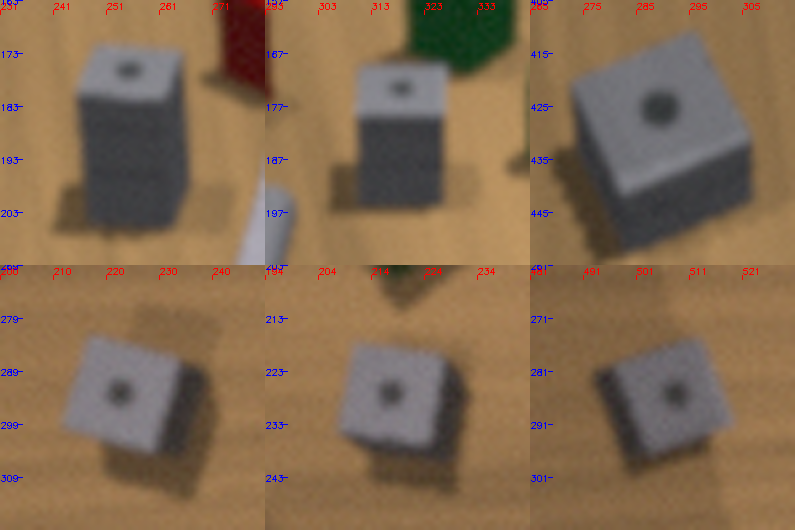

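View pics/c2.png

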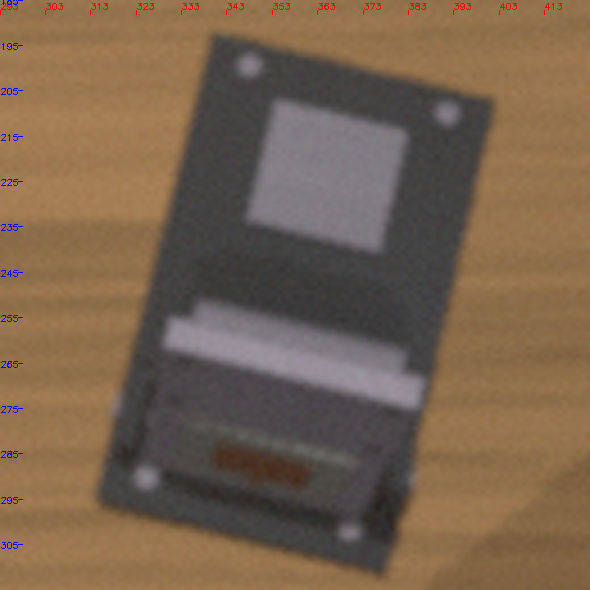

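The tall stack is at side (255,176), with the middle-looking one at (319,174) and the low-looking one at (290,425). In the top view they are at (222,293), (217,227) and (508,285). The pad's top-view corners are roughly (353.6,207), (383,214), (377,240.5) and (347.4,233.5). I'll triangulate to confirm the heights.

```bash
python3 - <<'E'
from h import *
from scipy.optimize import least_squares
S=camera("side");T=camera("top")
def c5(x,y,o,s): return [o[0]+(x+.5)/s-.5,o[1]+(y+.5)/s-.5]
sd=[c5(129,70,(231,163),5.3),c5(137,88,(293,157),5.3),c5(130,108,(265,405),5.3)]
tp=[c5(120,128,(200,269),5.3),c5(125,128,(194,203),5.3),c5(146,128,(481,261),5.3)]
for a,b in zip(sd,tp): X,e=tri(S,a,T,b); print("stack top",np.round(X*1000,1),np.round(e,2))
g=cv2.cvtColor(T["frame"],6)
def sub(P,w): return cv2.cornerSubPix(g,np.float32(P).reshape(-1,1,2),(w,w),(-1,-1),(3,50,.01)).reshape(-1,2)
def frame(P,z,mx,my,cx,cy,names):
    W=np.array([atz(T,*p,z) for p in P]); 
    L=np.array([[cx+mx,cy+my],[cx+mx,cy-my],[cx-mx,cy-my],[cx-mx,cy+my]])
    f=lambda q:((L@np.array([[np.cos(q[2]),np.sin(q[2])],[-np.sin(q[2]),np.cos(q[2])]])+q[:2])-W[:,:2]).ravel()
    r=least_squares(f,[*W[:,:2].mean(0),-.2]); print(names,np.round(r.x[:2]*1000,1),np.round(np.degrees(r.x[2]),2),"res mm",np.round(r.fun*1000,1)); return r.x
for w in (0,3):
  pad=np.array([c5(*p,(293,185),4.538) for p in((275,99),(408,130),(382,252),(247,220))])
  base=np.array([c5(*p,(293,185),4.538) for p in((212,35),(494,99),(385,577),(97,503))])
  st=np.array([c5(x-265,y-265,(194,203),5.3) for x,y in((355,342),(449,358),(429,447),(340,431))])
  if w: pad,base,st=sub(pad,w),sub(base,w),sub(st,2)
  frame(pad,.015,.028,.030,0,0,"pad"); frame(base,.012,.1078,.065,-.055,0,"base")
  frame(st,.044,.017,.017,0,0,"stack")
  fr=[c5(x,y,(293,185),4.538) for x,y in((168,317),(426,377))]
  print("edge px->z.17",[np.round(atz(T,*p,.17)*1000,1) for p in fr])
E
```

```text
stack top [478.4 252.2  59.2] [-0.42  0.07]
stack top [607.5 267.1  42.9] [-0.49  0.11]
stack top [ 483.8 -294.5   27.1] [-0.37  0.06]
pad [612.8 -22. ] -14.46 res mm [-0.2 -0.3  0.1  0.   0.3  0.5 -0.2 -0.2]
base [611.4 -21.3] -14.96 res mm [ 1.   0.4 -0.7 -0.5  0.2 -1.3 -0.4  1.3]
stack [605.4 265.7] -10.65 res mm [-0.  -0.8  0.4  0.4 -0.  -0.2 -0.4  0.7]
edge px->z.17 [array([530.1,  51.3, 170. ]), array([506. , -42.8, 170. ])]
pad [612.6 -21.3] -15.41 res mm [ 0.2  0.   0.1  0.  -0.2 -0.1 -0.1  0.1]
base [612. -21.] -15.07 res mm [ 0.8  0.4 -0.8 -0.8  1.  -0.7 -1.1  1.1]
stack [605.7 265.9] -9.03 res mm [-0.1 -0.   3.3 -1.4 -2.5  0.6 -0.6  0.8]
edge px->z.17 [array([530.1,  51.3, 170. ]), array([506. , -42.8, 170. ])]
```

The heights come out at 59, 43 and 27 mm, so the middle stack is at (606,266) with yaw about -10°. The pad is at (612.5,-21) with yaw about -15°. I'll move over the stack with the jaws along its y axis.

Call:
step_arm(commands=[[[100,45,36,10,0,0,0],[100,45,36,10,0,0,0],[100,45,36,10,0,0,0],[100,45,36,10,0,0,0],[100,45,36,10,0,0,0]]])

```text
time_s: 1.23
position: [0.3817, -0.5013, 0.2645]
eef_rot: [0.079, -0.703, 0.703, -0.079]
force: [0.3, -0.3, -0.3]
finger_gap: 0.0911
```

Call:
step_arm(commands=[[[100,36,50,0,0,0,0],[100,36,50,0,0,0,0],[100,36,50,0,0,0,0],[100,36,50,0,0,0,0],[100,36,50,0,0,0,0]]])

```text
time_s: 1.85
position: [0.5613, -0.2508, 0.2642]
eef_rot: [0.079, -0.703, 0.703, -0.079]
force: [0.5, -1.2, 0.5]
finger_gap: 0.0914
```

Call:
step_arm(commands=[[[100,0,58,0,0,0,-4.6],[100,0,58,0,0,0,-4.6],[100,0,58,0,0,0,-4.6],[100,0,58,0,0,0,-4.6],[100,0,58,0,0,0,-4.6]]])

```text
time_s: 2.48
position: [0.5602, 0.0393, 0.2642]
eef_rot: [0.064, 0.704, -0.704, -0.063]
force: [0.8, 0.8, -0.5]
finger_gap: 0.0913
```

Call:
step_arm(commands=[[[100,11,57,0,0,0,0],[100,11,57,0,0,0,0],[100,11,57,0,0,0,0],[100,11,57,0,0,0,0],[100,0,0,0,0,0,0]]])

```text
time_s: 3.1
position: [0.6045, 0.2686, 0.2638]
eef_rot: [0.062, 0.705, -0.704, -0.061]
force: [-0.9, -0.1, -0.3]
finger_gap: 0.0908
```

Call:
step_arm(commands=[[[100,1.5,-2.5,-60,0,0,0],[100,0,0,-60,0,0,0],[100,0,0,-60,0,0,0],[100,0,0,-40,0,0,0],[100,0,0,-20,0,0,0]]])

```text
time_s: 3.72
position: [0.6049, 0.2618, 0.022]
eef_rot: [-0.062, -0.704, 0.705, 0.064]
force: [0.3, -0.2, 0.2]
finger_gap: 0.0911
```

Call:
step_arm(commands=[[[100,0,0,-12,0,0,0],[0,0,0,0,0,0,0],[0,0,0,0,0,0,0],[0,0,0,0,0,0,0],[0,0,0,0,0,0,0]]], grip_force=30)

```text
time_s: 4.35
position: [0.6061, 0.2631, 0.0126]
eef_rot: [0.063, 0.704, -0.704, -0.062]
force: [0.9, 0.8, -0.1]
finger_gap: 0.0541
```

Call:
step_arm(commands=[[[0,0,0,0,0,0,0],[0,0,0,0,0,0,0],[0,0,0,0,0,0,0]]])

```text
time_s: 4.72
position: [0.606, 0.2631, 0.0121]
eef_rot: [0.063, 0.704, -0.704, -0.063]
force: [0.5, 0.8, 2.5]
finger_gap: 0.0339
```

Gripped: the gap is 34 mm. I'll lift it and carry it over the pad.

Call:
step_arm(commands=[[[0,0,0,20,0,0,0],[0,0,0,35,0,0,0],[0,0,0,35,0,0,0],[0,0,-20,0,0,0,-1],[0,1,-40,0,0,0,-1]]])

```text
time_s: 5.35
position: [0.6062, 0.2021, 0.1017]
eef_rot: [-0.075, -0.703, 0.703, 0.075]
force: [0.0, 0.2, -4.9]
finger_gap: 0.0335
```

Call:
step_arm(commands=[[[0,1,-45,0,0,0,-1],[0,1,-50,0,0,0,-1],[0,1,-50,0,0,0,-1],[0,1,-45,0,0,0,0],[0,1.5,-24,0,0,0,0]]])

```text
time_s: 5.98
position: [0.6108, -0.014, 0.1008]
eef_rot: [-0.094, -0.701, 0.701, 0.095]
force: [0.5, 0.4, -3.4]
finger_gap: 0.0339
```

Call:
step_arm(commands=[[[0,0,-10,-20,0,0,0],[0,0,0,-20,0,0,0],[0,0,0,0,0,0,0]]])

```text
time_s: 6.35
position: [0.6103, -0.0203, 0.0591]
eef_rot: [-0.092, -0.701, 0.701, 0.095]
force: [-0.6, 0.5, -3.8]
finger_gap: 0.0339
```

```bash
python3 - <<'E'
from h import *
S=camera("side");T=camera("top")
print({k:np.round(v,4).tolist() for k,v in readout.observe().items() if k in("position","force","eef_rot","finger_gap")})
a,b=crop(S["frame"],320,265,60,400),crop(T["frame"],358,240,60,400)
cv2.imwrite("pics/p1.png",np.hstack([a,b]))
c,s=np.cos(np.radians(-15.1)),np.sin(np.radians(-15.1))
print("pad corners side px",np.round(proj(S,[[.6125+c*x-s*y,-.0213+s*x+c*y,.015] for x,y in((.028,.03),(.028,-.03),(-.028,-.03),(-.028,.03))]),1).tolist())
E
```

```text
{'position': [0.612, -0.0203, 0.0613], 'eef_rot': [-0.0926, -0.7009, 0.701, 0.0935], 'force': [-0.2981, -0.5363, -4.2491], 'finger_gap': 0.0337}
pad corners side px [[364.2, 267.4], [362.4, 291.6], [328.5, 289.1], [331.9, 265.2]]
```

View pics/p1.png

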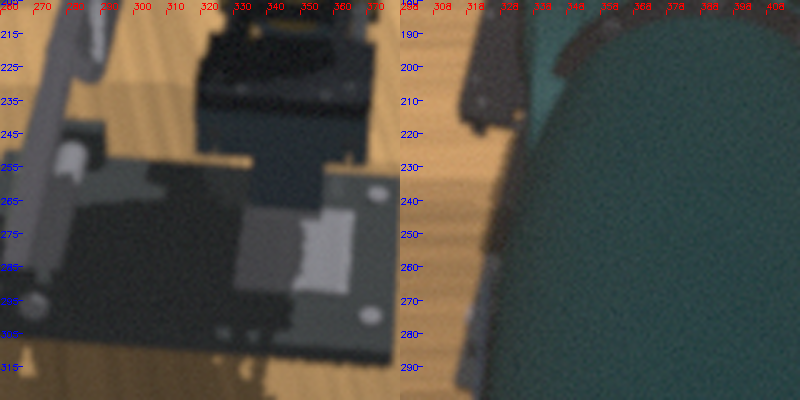

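The pad's corners in the side view match the prediction within 2 px, the plate is still up, and the gripper body is clear of it. Now I lower the stack.

Call:
step_arm(commands=[[[0,0,-1,-15,0,0,0],[0,0,0,-12,0,0,0],[0,0,0,-5,0,0,0],[0,0,0,-1.5,0,0,0],[0,0,0,0,0,0,0]]])

```text
time_s: 7.08
position: [0.6125, -0.0221, 0.0286]
eef_rot: [0.093, 0.701, -0.701, -0.093]
force: [0.5, 0.9, -3.2]
finger_gap: 0.0338
```

Call:
step_arm(commands=[[[0,0,0,-1,0,0,0],[0,0,0,0,0,0,0]]])

```text
time_s: 7.32
position: [0.6125, -0.0221, 0.0276]
eef_rot: [0.093, 0.701, -0.701, -0.093]
force: [-0.2, -0.3, -4.3]
finger_gap: 0.0338
```

Call:
step_arm(commands=[[[0,0,0,-1,0,0,0],[0,0,0,0,0,0,0]]])

```text
time_s: 7.58
position: [0.6126, -0.0221, 0.0271]
eef_rot: [-0.093, -0.701, 0.701, 0.093]
force: [-3.7, 0.1, 6.8]
finger_gap: 0.0338
```

Call:
step_arm(commands=[[[0,0,0,-0.7,0,0,0],[0,0,0,0,0,0,0]]])

```text
time_s: 7.82
position: [0.6126, -0.0221, 0.0271]
eef_rot: [-0.093, -0.701, 0.701, 0.093]
force: [-9.6, -0.8, 19.6]
finger_gap: 0.0338
```

Contact with the pad. I'll back off slightly, open, and lift straight up.

Call:
step_arm(commands=[[[0,0,0,1,0,0,0],[100,0,0,0,0,0,0],[100,0,0,0,0,0,0],[100,0,0,0,0,0,0],[100,0,0,0,0,0,0]]])

```text
time_s: 8.45
position: [0.6124, -0.0221, 0.0267]
eef_rot: [-0.093, -0.701, 0.701, 0.093]
force: [0.2, 0.5, -0.6]
finger_gap: 0.0711
```

Call:
step_arm(commands=[[[100,0,0,0,0,0,0],[100,0,0,0,0,0,0],[100,0,0,20,0,0,0],[100,0,0,50,0,0,0],[100,0,0,60,0,0,0]]])

```text
time_s: 9.07
position: [0.6118, -0.022, 0.1588]
eef_rot: [-0.093, -0.701, 0.701, 0.094]
force: [0.5, -0.6, 1.0]
finger_gap: 0.0913
```

Call:
step_arm(commands=[[[100,0,0,60,0,0,0],[0,0,60,40,0,0,0],[0,0,60,0,0,0,0],[0,0,60,0,0,0,0],[0,0,60,0,0,0,0]]])

```text
time_s: 9.7
position: [0.6121, 0.2118, 0.2533]
eef_rot: [0.094, 0.701, -0.701, -0.093]
force: [1.1, 0.3, -0.5]
finger_gap: 0.0541
```

```bash
python3 - <<'E'
from h import *
S=camera("side");T=camera("top")
print({k:np.round(v,4).tolist() for k,v in readout.observe().items() if k in("position","force","eef_rot","finger_gap")})
a,b=crop(S["frame"],310,240,65,400),crop(T["frame"],358,240,65,400)
cv2.imwrite("pics/p2.png",np.hstack([a,b]))
np.savez("cams.npz",**{n+k:c[k] for n,c in(("S",S),("T",T)) for k in("R","t","intrinsics")})
E
```

```text
{'position': [0.612, 0.2145, 0.253], 'eef_rot': [0.0925, 0.7016, -0.7006, -0.0916], 'force': [-0.4635, 0.1221, 0.0205], 'finger_gap': 0.0459}
```

View pics/p2.png

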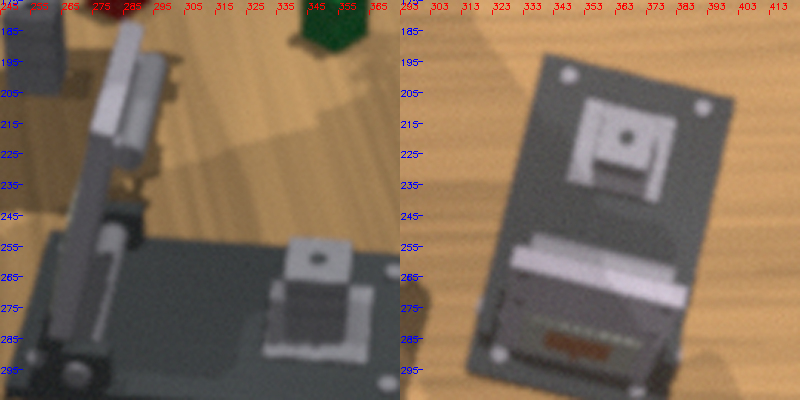

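The stack stands released and well inside the pad, with the pad border visible on all sides. Side hole is at about (348,258) and top hole at about (366,219). The plate is still up. Next I'll fit the plate angle and work out the push path.

```bash
cat >> h.py <<'E'
c_,s_=np.cos(np.radians(-15.1)),np.sin(np.radians(-15.1))
def b2w(p):
    p=np.atleast_2d(p); return np.c_[.6125+c_*p[:,0]-s_*p[:,1],-.0213+s_*p[:,0]+c_*p[:,1],p[:,2]]
def w2b(P):
    d=np.array(P[:2])-[.6125,-.0213]; return np.array([c_*d[0]+s_*d[1],-s_*d[0]+c_*d[1],P[2]])
def face(r,th,y=0): return [-.122+r*np.cos(th)-.02*np.sin(th),y,.023+r*np.sin(th)+.02*np.cos(th)]
E
python3 - <<'E'
from h import *
from scipy.optimize import minimize_scalar
z=np.load("cams.npz");S,T=[{k:z[n+k] for k in("R","t","intrinsics")} for n in"ST"]
q=lambda x,y,u:[u+x/3.077-.34,175+y/3.077-.34]
X,e=tri(S,q(318,258,245),T,q(227,137,293));print("stack in base mm",np.round(w2b(X)*1000,1),np.round(e,2))
es=np.array([q(122,22,245),q(93,130,245)]);et=np.array([q(112,266,293),q(284,306,293)])
f=lambda th:np.r_[(proj(S,b2w([face(.148,th,.048),face(.148,th,-.048)]))-es).ravel(),(proj(T,b2w([face(.148,th,.048),face(.148,th,-.048)]))-et).ravel()]
r=minimize_scalar(lambda th:(f(th)**2).sum(),bounds=(1.1,1.6),method="bounded");print("theta",r.x,np.round(f(r.x),1))
p=b2w([[-.165,0,0]])[0];print("approach xy",np.round(p*1000))
prev=None
for th in np.linspace(r.x,.345,9):
    b=np.array(face(.130,th))-[.016,0,0];w=b2w(b)[0]*1000;print(round(th,3),np.round(w,1),None if prev is None else np.round(w-prev,1));prev=w
E
```

```text
stack in base mm [ 0.3 -0.3 58.7] [-0.37  0.09]
theta 1.341637104100623 [-0.1 -1.  -1.  -0.5 -0.4 -1.2 -0.1 -0.4]
approach xy [453.  22.   0.]
1.342 [489.   12.  154.1] None
1.217 [504.6   7.8 151.9] [15.7 -4.2 -2.3]
1.092 [519.9   3.7 147.6] [15.3 -4.1 -4.3]
0.968 [ 5.345e+02 -3.000e-01  1.414e+02] [14.6 -3.9 -6.2]
0.843 [548.3  -4.  133.4] [13.8 -3.7 -8. ]
0.719 [561.   -7.4 123.6] [12.7 -3.4 -9.7]
0.594 [572.5 -10.5 112.3] [ 11.4  -3.1 -11.3]
0.47 [582.5 -13.2  99.7] [ 10.   -2.7 -12.7]
0.345 [590.9 -15.5  85.8] [  8.4  -2.3 -13.9]
```

The stack is 0.3 mm from the pad centre, its top height of 58.7 mm agrees with 15+44, and the plate is at 1.34 rad. I'll go behind the plate with the fingers shut.

Call:
step_arm(commands=[[[0,-31,-38.5,0,0,0,0],[0,-31,-38.5,0,0,0,0],[0,-31,-38.5,0,0,0,0],[0,-31,-38.5,0,0,0,0],[0,-31,-38.5,0,0,0,0]]])

```text
time_s: 10.42
position: [0.4561, 0.016, 0.2524]
eef_rot: [-0.094, -0.701, 0.701, 0.093]
force: [-0.1, 0.4, 0.8]
finger_gap: 0.0005
```

Call:
step_arm(commands=[[[0,0,0,0,0,0,0],[0,0,0,-40,0,0,0],[0,0,0,-40,0,0,0],[0,0,0,-17,0,0,0],[0,0,0,0,0,0,0]]])

```text
time_s: 11.05
position: [0.4572, 0.0176, 0.154]
eef_rot: [-0.093, -0.701, 0.701, 0.094]
force: [0.1, 0.7, 0.3]
finger_gap: 0.0004
```

Call:
step_arm(commands=[[[0,8,-1,0,0,0,0],[0,8,-1,0,0,0,0],[0,8,-2,0,0,0,0],[0,8,-2,0,0,0,0],[0,6,-2,-1,0,0,0]]])

```text
time_s: 11.68
position: [0.4958, 0.0094, 0.1535]
eef_rot: [0.093, 0.701, -0.701, -0.093]
force: [-1.2, 2.4, 1.7]
finger_gap: 0.0005
```

Call:
step_arm(commands=[[[0,5,-1.3,-0.7,0,0,0],[0,5,-1.3,-1.2,0,0,0],[0,5,-1.3,-1.4,0,0,0],[0,5,-1.3,-1.4,0,0,0],[0,5,-1.3,-1.7,0,0,0]]])

```text
time_s: 12.3
position: [0.5207, 0.0028, 0.1469]
eef_rot: [-0.093, -0.701, 0.701, 0.093]
force: [-1.0, -0.9, 2.3]
finger_gap: 0.0003
```

Call:
step_arm(commands=[[[0,5,-1.3,-1.9,0,0,0],[0,5,-1.3,-2.2,0,0,0],[0,5,-1.3,-2.5,0,0,0],[0,4.7,-1.3,-2.7,0,0,0],[0,4.5,-1.2,-2.7,0,0,0]]])

```text
time_s: 12.92
position: [0.5449, -0.0035, 0.1348]
eef_rot: [0.093, 0.701, -0.701, -0.093]
force: [-0.6, 0.6, 1.2]
finger_gap: 0.0006
```

```bash
python3 - <<'E'
from h import *
S=camera("side")
s=readout.observe();print(np.round(w2b(s["position"])*1000,1),np.round(s["force"],1))
cv2.imwrite("pics/p3.png",crop(S["frame"],310,240,65,400))
E
```

```text
[-69.5  -0.5 134.6] [-0.5  0.3  0.1]
```

View pics/p3.png

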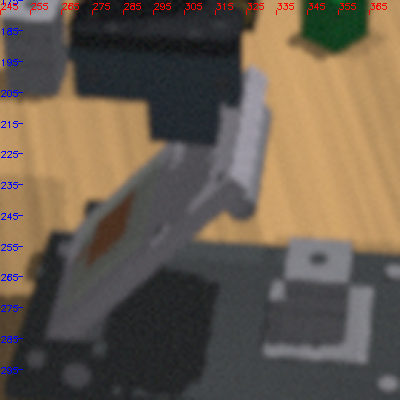

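The plate is following the fingers at roughly 0.85 rad, and the stack hasn't moved. I'll continue down slowly.

Call:
step_arm(commands=[[[0,4.3,-1.1,-2.8,0,0,0],[0,4.2,-1.1,-3,0,0,0],[0,4.1,-1.1,-3.2,0,0,0],[0,4,-1.1,-3.4,0,0,0],[0,3.8,-1,-3.5,0,0,0]]])

```text
time_s: 13.6
position: [0.5652, -0.0089, 0.1189]
eef_rot: [0.093, 0.701, -0.701, -0.093]
force: [-1.2, 0.4, -0.1]
finger_gap: 0.0007
```

Call:
step_arm(commands=[[[0,3.6,-1,-3.6,0,0,0],[0,3.5,-0.9,-3.8,0,0,0],[0,3.3,-0.9,-4,0,0,0],[0,3.1,-0.8,-4,0,0,0],[0,2.8,-0.8,-4,0,0,0]]])

```text
time_s: 14.22
position: [0.5815, -0.0133, 0.0994]
eef_rot: [0.093, 0.701, -0.701, -0.093]
force: [-0.1, 0.7, 0.5]
finger_gap: 0.0006
```

Call:
step_arm(commands=[[[0,2,-0.5,-3,0,0,0],[0,1.8,-0.5,-3,0,0,0],[0,1.6,-0.4,-2.5,0,0,0],[0,1.2,-0.3,-2,0,0,0],[0,0,0,0,0,0,0]]])

```text
time_s: 14.85
position: [0.5878, -0.0149, 0.0891]
eef_rot: [0.093, 0.701, -0.701, -0.093]
force: [-0.5, 0.4, -0.6]
finger_gap: 0.0007
```

At about 0.37 rad now. I'll lift away, let the plate settle, and check.

Call:
step_arm(commands=[[[0,-3,1,20,0,0,0],[0,0,0,50,0,0,0],[0,0,0,60,0,0,0],[0,0,40,20,0,0,0],[0,0,60,0,0,0,0]]])

```text
time_s: 15.48
position: [0.5859, 0.0865, 0.2433]
eef_rot: [0.096, 0.701, -0.7, -0.092]
force: [0.1, 1.4, -0.5]
finger_gap: 0.0003
```

Call:
step_arm(commands=[[[0,0,60,0,0,0,0],[0,0,60,0,0,0,0],[0,0,60,0,0,0,0],[0,0,0,0,0,0,0],[0,0,0,0,0,0,0]]])

```text
time_s: 16.1
position: [0.5846, 0.2658, 0.2401]
eef_rot: [0.093, 0.701, -0.701, -0.093]
force: [1.0, -0.8, 0.1]
finger_gap: 0.001
```

Call:
step_arm(commands=[[[0,0,0,0,0,0,0],[0,0,0,0,0,0,0],[0,0,0,0,0,0,0],[0,0,0,0,0,0,0],[0,0,0,0,0,0,0]]])

```text
time_s: 16.73
position: [0.5848, 0.2659, 0.2392]
eef_rot: [-0.093, -0.701, 0.701, 0.093]
force: [-0.3, -0.1, -0.6]
finger_gap: 0.0006
```

```bash
python3 - <<'E'
from h import *
S=camera("side");T=camera("top")
for th in(.22,.345,.48): print(th,np.round(proj(S,b2w([face(.148,th,.048),face(.148,th,-.048)])),1).tolist(),np.round(proj(T,b2w([face(.148,th,.048),face(.148,th,-.048)])),1).tolist())
cv2.imwrite("pics/p4.png",np.hstack([crop(S["frame"],320,260,50,400),crop(T["frame"],358,240,50,400)]))
E
```

```text
0.22 [[360.5, 233.4], [357.1, 271.4]] [[344.4, 202.1], [393.8, 214.0]]
0.345 [[356.3, 225.1], [352.6, 262.9]] [[343.7, 203.8], [394.1, 215.9]]
0.48 [[350.4, 216.4], [346.1, 253.9]] [[342.7, 207.0], [394.1, 219.4]]
```

View pics/p4.png

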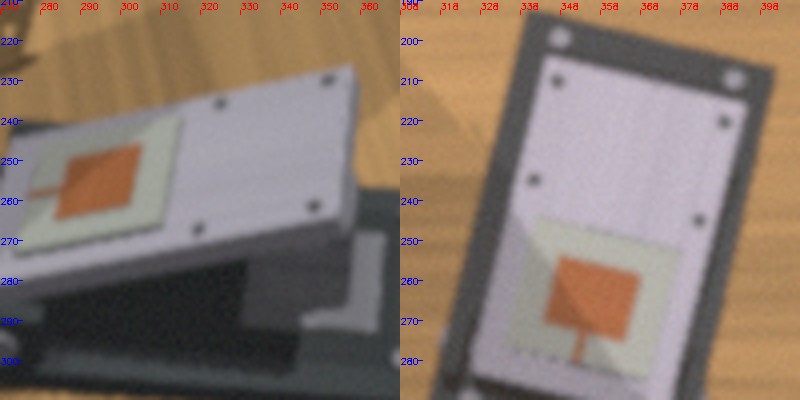

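The plate lies on the stack. Its edge is at about (358,226) and (355,264) in the side view and (344,203.6) and (394.6,215.4) in the top view, close to the 0.345 prediction. The stack's near face is still upright under it. I'll wait a little and check for any leftover motion before handing in.

```bash
python3 - <<'E'
from h import *
np.savez("last.npz",S=camera("side")["frame"],T=camera("top")["frame"])
E
```

Call:
step_arm(commands=[[[0,0,0,0,0,0,0],[0,0,0,0,0,0,0],[0,0,0,0,0,0,0],[0,0,0,0,0,0,0],[0,0,0,0,0,0,0]]])

```text
time_s: 17.55
position: [0.5849, 0.266, 0.2392]
eef_rot: [0.093, 0.701, -0.701, -0.093]
force: [-0.1, -0.4, -0.6]
finger_gap: 0.0006
```

Call:
step_arm(commands=[[[0,0,0,0,0,0,0],[0,0,0,0,0,0,0],[0,0,0,0,0,0,0],[0,0,0,0,0,0,0],[0,0,0,0,0,0,0]]])

```text
time_s: 18.18
position: [0.5849, 0.266, 0.2392]
eef_rot: [0.093, 0.701, -0.701, -0.093]
force: [1.2, 0.1, -0.3]
finger_gap: -0.0002
```

```bash
python3 - <<'E'
from h import *
from scipy.optimize import minimize_scalar
L=np.load("last.npz");S=camera("side");T=camera("top")
g=lambda f:np.float32(cv2.cvtColor(f,6))
for n,c,(u,v) in(("S",S,(320,255)),("T",T,(365,235))):
    sl=np.s_[v-35:v+35,u-35:u+35];print(n,cv2.phaseCorrelate(g(L[n])[sl],g(c["frame"])[sl],cv2.createHanningWindow((70,70),5)),np.abs(g(L[n])[sl]-g(c["frame"])[sl]).mean())
def sub(c,P): return cv2.cornerSubPix(cv2.cvtColor(c["frame"],6),np.float32(P).reshape(-1,1,2),(3,3),(-1,-1),(3,50,.01)).reshape(-1,2)
es=np.array([[358.3,226.2],[355,264]]);et=sub(T,[[344,203.5],[394.5,215.3]])
print(es,et)
m=lambda th:b2w([face(.148,th,.048),face(.148,th,-.048)])
f=lambda th:np.r_[(proj(S,m(th))-es).ravel(),(proj(T,m(th))-et).ravel()]
r=minimize_scalar(lambda th:(f(th)**2).sum(),bounds=(.1,.7),method="bounded");print(r.x,np.round(f(r.x),1))
for i in 0,1: print("tri edge in base mm",np.round(w2b(tri(S,es[i],T,et[i])[0])*1000,1),"expected",np.round(np.array(face(.148,.345))*1000,1))
E
```

```text
S ((0.07587063966435892, 0.09892169549975449), 0.9873146782686681) 1.3553061
T ((0.005716870836991461, 0.043105514178080284), 1.0885962888046548) 1.9161224
[[358.3 226.2]
 [355.  264. ]] [[345.20883 202.85176]
 [394.4204  215.91504]]
0.31794850794985835 [-1.   0.7 -1.3  0.7 -1.3  0.5 -0.3 -0.5]
tri edge in base mm [13.6 45.9 91.3] expected [10.5  0.  91.9]
tri edge in base mm [ 13.  -48.3  89.6] expected [10.5  0.  91.9]
```

```bash
python3 -c "
from cell import workorder; print(workorder.sign_off())"
```

```text
the job is handed in; nothing more can be done
None
```

The 44 mm stack is standing on the pad with the plate resting on it, and the job was handed in at about 18 s; no verdict was reported.

- **Stack:** I picked it by triangulated height. The three stacks measured 59, 43 and 27 mm, each about 1 mm under its true height. After release, with the plate still at about 1.34 rad, it stood 0.3 mm from the pad centre in both x and y. Its top was at 58.7 mm, against 59 mm expected.
- **Plate:** I pushed it down slowly with the shut fingers to about 0.37 rad, lifted away and let it sink onto the stack. No notable force showed while pushing.
- **Last checks:** over 1.3 s the picture shifted by no more than 0.1 px, so everything was at rest. The robot was well clear.
- **Where the checks disagreed:** the edge height (89.6–91.3 mm against 91.9 mm expected) gives about 0.335 rad. That agrees with 0.345 once the 1 mm bias is allowed for. The combined fit to hand-read edge corners gave 0.318 rad, inside the 0.315–0.385 band but close to its lower end. Its errors of about 1 px mean it can't settle the angle that finely. The stack can't be measured directly under the plate, but its near face still looked upright.

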